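Open the test enclosure and hold its lid at the mark

ROBOT

A 6-joint arm with a two-finger parallel gripper is mounted at the origin on a cart in front of the work surface, level with it; the furniture and walls round the work are solid. World frame = base frame: x ahead of the robot, y to its left, z up, the work surface at z = 0. Lengths are in m, angles in rad, forces in N, time in s.
With the tool pointing down it reaches from about 0.35 to 0.975 m from the base axis. Payload 4.9 kg.
Tool frame: the origin (TCP) lies at the very end of the fingers, on their centre line; the grasp point (between the pads) lies 19 mm behind it (ctrl.grasp_offset is the distance from the TCP to the grasp point, in m); z points along the fingers, y is the line along which they close (so a half turn about z gives the same grasp; the last joint's range is limited). The gripper opens to 85 mm and grips with 20 to 120 N. Pads are 22 mm wide; open, the fingers measure 114 mm over their backs; the gripper's body (76 mm by 85 mm) begins 54 mm behind the grasp point. The pads swing forward as they close: fully open they stand 13 mm farther back than shut.
Start: joints at [0.993, 0.053, 1.613, -0, 1.476, -0.119], TCP at [0.277, 0.56, 0.231] pointing down, gripper open.
Joint ranges: [-3.01, 3.01], [-1.01, 2.22], [0.06, 2.58], [-1.02, 4.17], [0.09, 2.62], [-3.14, 3.14]. Speed limits (rad/s): [2.57, 2.57, 3.14, 3.14, 3.14, 3.14].

INTERFACE

Orientations are given as a rotation vector (axis times angle).
In Python, from station import ctrl, optics gives the robot as it stands.
- The arm moves only by the shell command python3 -m handwheel 'ROWS' [OPENING] [FORCE]. ROWS is JSON, a list of rows, each an object of numbers: "tx", "ty", "tz": the shift along the tool's x, y, z in mm; "roll": the turn about the tool's z in rad. A call has 1 to 12 rows; each row shifts and turns the commanded pose from where the row before left it, along the tool's axes as they then stand; what a row does not reach is not made up. A row lasts 1/12 s, in which the tool goes at most 41.7 mm and 7.16 degrees, less where a joint would pass 70% of its speed; a pose out of reach is approached as far as the arm can. A call with a gripper value outside its range is refused whole. OPENING is the finger opening in mm, from 0 to 85.4, set as the call begins (- or left out, the last holds). The fingers move at their own pace and stop on an object; FORCE is the grip in N (left out, the last holds). Time passes only in rows, so rows that do not move let the fingers close. It gives the time, the measured TCP pose, the force, the opening and the grip force at its end, in the units of the state.
- ctrl.get_obs(): the state, without advancing time (a new reading comes with each control period).
- optics.get_image(name): name is "scene" or "top" or "wrist"; returns (picture, depth): 420x560x3 uint8, red, green, blue; 420x560 float32, m along the optical axis (not along the pixel's ray), 0 where there is no reading.
- optics.camera_params(name): a dict with "mtx" (3x3 intrinsics, pixels), "extrinsics" (4x4, takes a point from camera to world coordinates); the wrist camera has in their place "tool_from_camera" (4x4, takes a point from camera to tool coordinates, whose origin is the TCP and whose axes are the flange's). Camera axes: x right, y down, z forward; pixel columns grow to the right and rows downward; lengths in m; the calibration is good to about 2 mm. A picture is of the moment at which its call begins: read the wrist's pose just before it. camera_params takes no time and is no camera call.
- ctrl.finish_job(): hands the job in; it is judged then, once.
The state is a dict: "t": time; "q": joint angles; "dq": joint speeds; "effort": joint torques, N m; "tool_pos": TCP position; "tool_rot": TCP orientation; "contact_force": force on the tool from outside, world axes, zero at the start; "wrist_torque": the same for the moment, N m; "opening": finger opening in m; "grip_force": force on a finger pad.
Only numpy, scipy, OpenCV 4.12 (cv2) and the standard library are available. Lean on these libraries where they do the work, as an engineer would, in place of code of your own. Each camera call takes 0.05 s, during which the arm holds its last target. There are 200 camera calls.

TASK

Unlock the grey test enclosure by turning its catch a full quarter turn, then raise the blue lid, which has a bar handle, until its orange pointer lines up with the red mark on the quadrant, so that the board inside can be inspected. The lid falls shut by itself, so finish while still holding it steady at the mark with the gripper; do not shift the red mark or disturb the things lying on the bench.

Things in the scene. Friction and masses are not known exactly. Their poses are not given: they have to be found in the camera images.
- test_box: grey sheet-metal test enclosure fixed to the bench, 170 (x) x 250 (y) x 76 mm high; origin at the centre of its underside; its own -x side is the front with the quadrant, its +y side carries the lid hinge, its -y end is a fixed deck (76 mm high, 77 mm of the 250) that carries the catch. Its place and yaw (up to 0.35 rad) vary.
- catch (a joint): quarter-turn catch: flat black lever 14 mm wide, its top 88 mm above the bench, on an upright axis on the deck. 0 = locked: tongue over the lid's free edge, bars it; knob end points to the box's -y. Pi/2 = open, at the stop: knob end points to the box's -x. Grows clockwise seen from above; about 1 to 2 N at the knob; stays where it is left. Starts at 0 to 0.2.
- catch_knob (a point): grip point on the upright yellow round knob at the end of the catch lever, on its axis: knob 16 mm diameter, from 88 to 131 mm above the bench; this point is at 116 mm. The knob can be pinched from above or pushed; it is fixed to the lever.
- catch_pivot (a point): point on the catch's upright axis, at the height of catch_knob, 60 mm from it; fixed to the box
- lid (a joint): angle of the lid about its hinge, rad: 0 = shut and level, grows as the free edge rises, stop at 1.4. The hinge is free: the lid (about 0.3 kg) falls shut whenever it is let go. It does not rise while the catch is locked.
- lid_hinge (a point): midpoint of the lid's hinge axis, at 79.5 mm above the bench; the axis runs along the box's own x, the lid reaches from here 160 mm to the box's own -y when shut (162 mm wide along x, 5 mm thick, blue frame with a clear window). The point's frame turns with the lid.
- lid_handle (a point): middle of the steel bar handle: round bar 10 mm diameter, 90 mm long, parallel to the hinge (box x), 34 mm above the lid's mid-plane, 125 mm from the hinge axis towards the free edge; 113.5 mm above the bench when shut. It swings about the hinge with the lid and can turn between the finger pads
- lid_pointer (a point): tip of the orange pointer on the lid's front edge, 98.5 mm from the hinge axis, in the lid's mid-plane; its y axis lies along the lid
- mark (a joint): angle at which the red mark is set, rad, counted as for joint lid: the lid is at the mark when joint lid equals joint mark. Starts between 0.6 and 1.1, differs every time, and is held by friction.
- mark_line (a point): inner end of the red mark's white centre line, 98.5 mm from the hinge axis: where the pointer tip must come. The mark is a red clip 15 mm wide along the upright aluminium quadrant (arc, 101 to 115 mm from the hinge axis, 88 mm in front of the box's middle); its y axis lies along the radius
- tape_roll: orange roll of tape lying flat, 59 mm diameter, 19 mm high, origin at its underside; bystander, leave it alone
- marker: black marker pen, 131 x 12 x 12 mm; bystander, leave it alone
- bit_box: small dark box with a yellow top, 40 x 62 x 16 mm; bystander, leave it alone
- solder_spool: spool of solder standing on its flange, 53 mm diameter, 34 mm high; bystander, leave it alone

How it is judged:
On the way, in this order (a step that is already met when the one before it is completed fails the run):
1. the catch is turned open to its stop (at least 1.4 rad) while the lid is still shut (value of joint catch above 1.4 rad and value of joint lid below 0.1 rad), for 0.1 s.
2. the lid is raised more than 0.3 rad with the gripper (value of joint lid above 0.3 rad and contact force between the fingers and lid above 0.3 N), for 0.1 s.
At the end, for the whole second after the job is handed in: the lid stands within 0.08 rad of the red mark (pointer tip within the red clip's width), still (under 0.05 rad/s), with the gripper's fingers holding it (contact force over 0.3 N), and the catch is open (over 1.3 rad) (angle between the y axis of lid_pointer and the y axis of mark_line, either way round below 0.08 rad and velocity of joint lid between -0.05 and 0.05 rad/s and value of joint catch above 1.3 rad and contact force between the fingers and lid above 0.3 N); the arm keeps its last pose, push and grip.
It fails at once if the red mark is shifted more than 8 mm (distance of mark_line from where it was at the start of the episode above 0.008 m).
It fails at once if a thing on the bench is shifted more than 30 mm (distance of any of tape_roll, marker, bit_box, solder_spool from where it was at the start of the episode above 0.03 m).
It also fails if it takes over 50 s, if anything falls off the work surface, if the arm or the gripper's body presses on something with over 40 N, if the wrist force passes 120 N, or if a joint passes its speed limit or range.

## Working session

There is one attempt and no reset: what is moved stays moved. The work goes in short steps, Python scripts to look and compute and a shell command to move; the robot and the scene stay as the last step left them, time stands still between calls to the robot, and variables do not carry over. Pictures are saved under pics/ and viewed, at most 10 in all, crops included, and the job is handed in when it is done.

```bash
mkdir -p pics; ls; python3 - <<'E'
from station import ctrl, optics
import cv2,numpy as np
o=ctrl.get_obs();print(o)
for n in("top","scene"):
    im,d=optics.get_image(n);cv2.imwrite(f"pics/{n}0.png",im[:,:,::-1]);np.savez(f"{n}0.npz",im=im,d=d)
    print(optics.camera_params(n))
print(optics.camera_params("wrist"),ctrl.grasp_offset)
E
```

```text
pics
{'t': 0.0, 'q': array([ 9.93012622e-01,  5.33638920e-02,  1.61430383e+00, -5.09753138e-05,
        1.47599531e+00, -1.19003035e-01]), 'dq': array([ 0.00091314, -0.00036306, -0.00074653, -0.00083447, -0.00108101,
       -0.00080625]), 'effort': array([ 1.59395226e-03, -3.93659127e+01, -3.70189834e+01,  5.65739276e-05,
        6.71503163e-03, -5.53190986e-07]), 'tool_pos': array([0.27645335, 0.55983416, 0.23005278]), 'tool_rot': array([-0.71418982, -3.0586577 ,  0.00308334]), 'contact_force': array([ 0.1802537 ,  0.97536564, -0.82172592]), 'wrist_torque': array([-0.00427641,  0.01808313,  0.00189772]), 'grip_force': 0.0, 'opening': 0.08546139965383959}
{'mtx': array([[545.60878644,   0.        , 277.78314922],
       [  0.        , 545.60878644, 212.01452829],
       [  0.        ,   0.        ,   1.        ]]), 'extrinsics': array([[-1.61586561e-04, -9.86868780e-01,  1.61523947e-01,
         2.29892587e-01],
       [-9.99952101e-01, -1.42124632e-03, -9.68378045e-03,
        -9.05712976e-03],
       [ 9.78618591e-03, -1.61517775e-01, -9.86821280e-01,
         1.83279572e+00],
    
[... 337 characters left out ...]
372, -0.44246031,  0.38231032, -0.4790642 ],
       [ 0.01428667, -0.66860326, -0.74348206,  1.00851924],
       [ 0.        ,  0.        ,  0.        ,  1.        ]])}
{'mtx': array([[328.14541026,   0.        , 281.1141235 ],
       [  0.        , 328.14541026, 215.55005225],
       [  0.        ,   0.        ,   1.        ]]), 'tool_from_camera': array([[ 6.30228569e-05, -9.54474586e-01, -2.98292239e-01,
         7.48820345e-02],
       [ 9.99999975e-01, -3.82398267e-06,  2.23514865e-04,
         7.14821509e-05],
       [-2.14479923e-04, -2.98292246e-01,  9.54474562e-01,
        -1.41870863e-01],
       [ 0.00000000e+00,  0.00000000e+00,  0.00000000e+00,
         1.00000000e+00]])} 0.0187
```

View pics/top0.png

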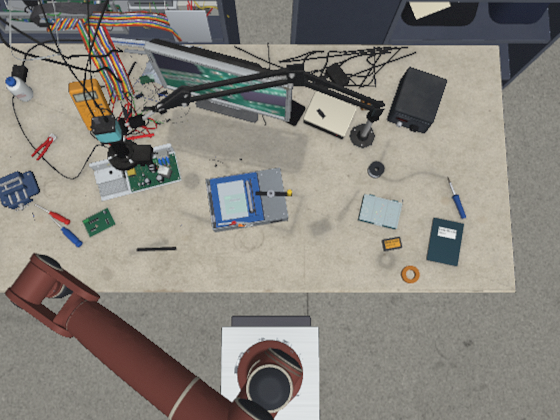

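View pics/scene0.png

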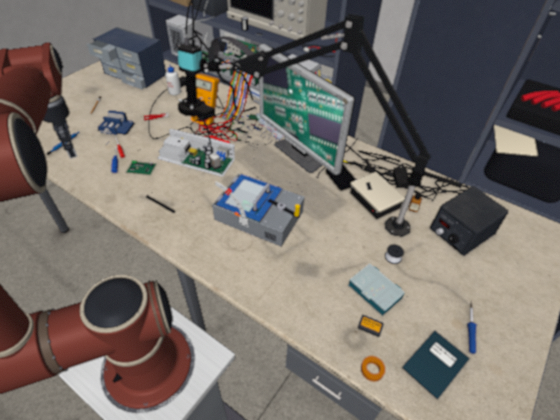

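The top view shows the box at about (247,199), with the lid to the left, the knob at (290,192) and the catch lever pointing right. In the scene view the box is at (260,208) and the knob at (298,209). Next I'll enlarge both and measure.

```bash
cat > h.py <<'E'
import numpy as np, cv2
from station import ctrl, optics
from scipy.spatial.transform import Rotation as R
def cam(n,obs=None):
    p=optics.camera_params(n)
    if n!="wrist": return p["mtx"],p["extrinsics"]
    o=obs; T=np.eye(4);T[:3,:3]=R.from_rotvec(o["tool_rot"]).as_matrix();T[:3,3]=o["tool_pos"]
    return p["mtx"],T@p["tool_from_camera"]
def ray(K,E,uv):
    d=E[:3,:3]@np.linalg.solve(K,[uv[0],uv[1],1.]);return E[:3,3],d
def onz(K,E,uv,z):
    c,d=ray(K,E,uv);return c+d*(z-c[2])/d[2]
def proj(K,E,P):
    q=K@(E[:3,:3].T@(np.asarray(P)-E[:3,3]));return q[:2]/q[2]
E
python3 - <<'E'
from h import *
a=np.load("top0.npz")["im"];b=np.load("scene0.npz")["im"]
ca=cv2.resize(a[160:240,195:305],None,fx=5,fy=5,interpolation=2)[:,:,::-1]
cb=cv2.resize(b[165:245,205:315],None,fx=5,fy=5,interpolation=2)[:,:,::-1]
cv2.imwrite("pics/c0.png",ca);cv2.imwrite("pics/c1.png",cb)
for n,im in(("top",a),("scene",b)):
    K,E=cam(n);h=cv2.cvtColor(im,cv2.COLOR_RGB2HSV)
    for nm,lo,hi,z in(("yel",(22,150,120),(34,255,255),.12),("blue",(100,140,60),(120,255,255),.082),("red",(0,150,100),(6,255,255),.14)):
        m=cv2.inRange(h,lo,hi);k,_,s,c=cv2.connectedComponentsWithStats(m)
        for i in range(1,k):
            if s[i,4]>4 and 195<c[i][0]<310 and 160<c[i][1]<245: print(n,nm,s[i],c[i].round(1),onz(K,E,c[i],z).round(4))
E
```

```text
top yel [287 190   5   6  23] [289.1 192.4] [ 0.5738 -0.0621  0.12  ]
top blue [210 173  54  54 898] [237.5 197.9] [0.5631 0.1052 0.082 ]
top red [231 222   4   3   7] [232.7 222.7] [0.4728 0.1155 0.14  ]
scene yel [294 204   6  13  57] [296.8 210.1] [ 0.5664 -0.0663  0.12  ]
scene blue [231 176  34  15 122] [244.2 181.5] [0.6005 0.1659 0.082 ]
scene blue [246 186  35  35 423] [263.4 203.9] [0.5558 0.0518 0.082 ]
scene blue [217 195  22  17 121] [226.  203.9] [0.4849 0.1475 0.082 ]
scene red [227 189   3   5   9] [228.2 191. ] [0.4915 0.1383 0.14  ]
```

View pics/c0.png

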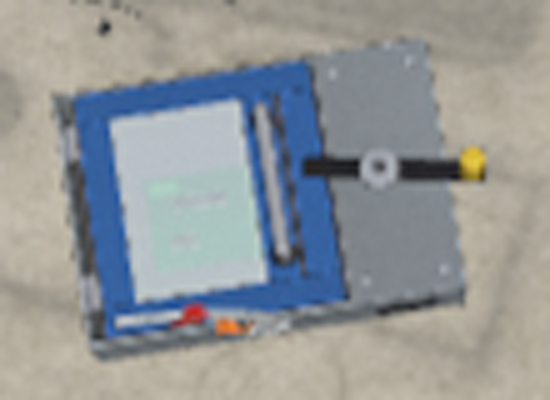

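View pics/c1.png

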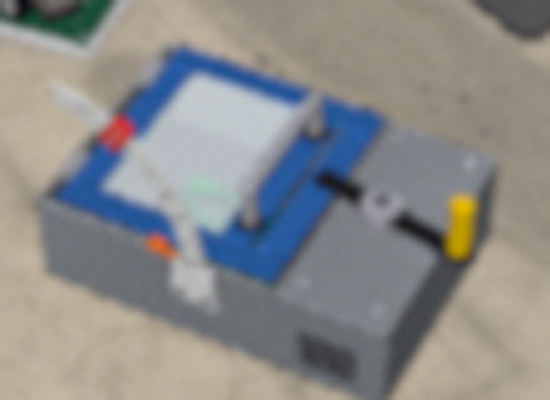

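Top crop: the front edge runs from (100,350) to (460,300), so yaw is about +0.14. The catch axis is at (380,167), with the lever along world -y. Scene crop: the red clip is at (118,132) on the quadrant, the pointer at (160,243) and the handle bar runs from (315,105) to (250,215). Next I'll move above the box for a wrist view.

```bash
python3 -m handwheel '[{"tx":-33,"ty":-24,"tz":-2},{"tx":-33,"ty":-24,"tz":-2},{"tx":-33,"ty":-24,"tz":-2},{"tx":-33,"ty":-24,"tz":-2},{"tx":-33,"ty":-24,"tz":-2},{"tx":-33,"ty":-24,"tz":-2},{"tx":-33,"ty":-24,"tz":-2},{"tx":-33,"ty":-24,"tz":-2},{"tx":-33,"ty":-24,"tz":-2},{"tx":-33,"ty":-24,"tz":-2},{"tx":-33,"ty":-24},{"tx":-33,"ty":-24}]' 50
python3 -m handwheel '[{"tx":-33,"ty":-24},{"tx":-33,"ty":-24},{"roll":-0.12},{"roll":-0.12},{"roll":-0.12},{"roll":-0.12},{"roll":-0.115},{},{}]'
python3 - <<'E'
from h import *
o=ctrl.get_obs();im,d=optics.get_image("wrist");K,E=cam("wrist",o)
print(o["t"],o["tool_pos"],o["tool_rot"],o["q"],o["contact_force"])
np.savez("w0.npz",im=im,d=d,K=K,E=E);cv2.imwrite("pics/w0.png",im[:,:,::-1])
E
```

```text
0.1 [0.27648534 0.55988484 0.23016455] [-7.14224001e-01 -3.05866886e+00  2.79975402e-03] [ 9.92994042e-01  5.33187099e-02  1.61416360e+00 -6.41684986e-06
  1.47600472e+00 -1.19006302e-01] [-0.29217423 -0.09880272  0.00394584]$[0]: bad value
$[0]: bad value
```

View pics/w0.png

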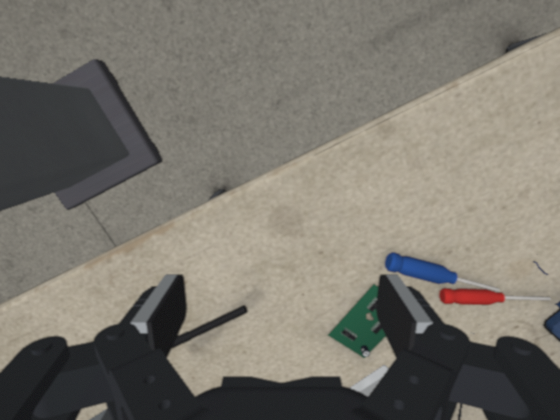

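The wrist picture shows the fingers at the bottom and only bench in view: the arm did not move because the rows were refused. The rows probably need all four fields.

```bash
python3 -m handwheel '[{"tx":-33,"ty":-24,"tz":-2,"roll":0},{"tx":-33,"ty":-24,"tz":-2,"roll":0},{"tx":-33,"ty":-24,"tz":-2,"roll":0},{"tx":-33,"ty":-24,"tz":-2,"roll":0},{"tx":-33,"ty":-24,"tz":-2,"roll":0},{"tx":-33,"ty":-24,"tz":-2,"roll":0},{"tx":-33,"ty":-24,"tz":-2,"roll":0},{"tx":-33,"ty":-24,"tz":-2,"roll":0},{"tx":-33,"ty":-24,"tz":-2,"roll":0},{"tx":-33,"ty":-24,"tz":-2,"roll":0},{"tx":-33,"ty":-24,"tz":0,"roll":0},{"tx":-33,"ty":-24,"tz":0,"roll":0}]' 50
```

```text
t: 1.15
tool_pos: [0.5047, 0.1248, 0.2514]
tool_rot: [0.714, 3.059, 0.0]
contact_force: [0.7, 0.7, -0.3]
opening: 0.0501
grip_force: 0.0
```

```bash

python3 -m handwheel '[{"tx":-33,"ty":-24,"tz":0,"roll":0},{"tx":-33,"ty":-24,"tz":0,"roll":0},{"tx":0,"ty":0,"tz":-10,"roll":-0.12},{"tx":0,"ty":0,"tz":-10,"roll":-0.12},{"tx":0,"ty":0,"tz":-10,"roll":-0.12},{"tx":0,"ty":0,"tz":-10,"roll":-0.12},{"tx":0,"ty":0,"tz":0,"roll":-0.115},{"tx":0,"ty":0,"tz":0,"roll":0},{"tx":0,"ty":0,"tz":0,"roll":0}]'
python3 - <<'E'
from h import *
o=ctrl.get_obs();im,d=optics.get_image("wrist");K,E=cam("wrist",o)
print(o["t"],o["tool_pos"],o["tool_rot"],o["q"],o["contact_force"])
np.savez("w1.npz",im=im,d=d,K=K,E=E);cv2.imwrite("pics/w1.png",im[:,:,::-1])
E
```

```text
t: 1.9
tool_pos: [0.542, 0.0545, 0.2909]
tool_rot: [0.209, -3.134, -0.0]
contact_force: [0.1, -0.6, -0.1]
opening: 0.0501
grip_force: 0.0
1.9 [0.5419864  0.05448845 0.2908547 ] [ 2.09156027e-01 -3.13391633e+00 -7.85830803e-05] [-3.64321378e-02 -1.67791160e-01  1.72606795e+00 -2.27246669e-05
  1.58402187e+00 -1.74051012e+00] [ 0.13737379 -0.62747511 -0.13869423]
```

View pics/w1.png

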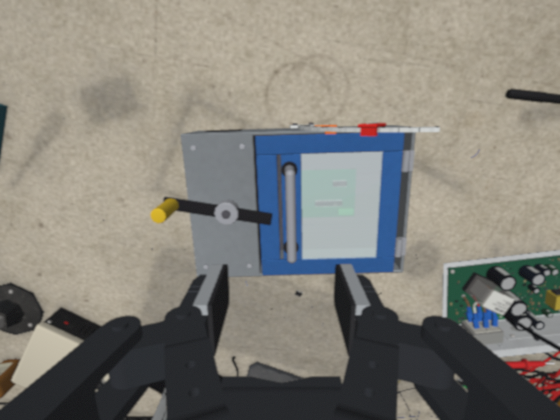

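The wrist view shows the box squarely. The pivot is at (227,213), the knob top at (158,215), and the bar runs from (290,170) to (291,262). The red clip is at (371,130) and the pointer at (331,129).

```bash
python3 - <<'E'
from h import *
w=np.load("w1.npz");im,K,E=w["im"],w["K"],w["E"];h=cv2.cvtColor(im,cv2.COLOR_RGB2HSV)
m=cv2.inRange(h,(100,140,60),(120,255,255));m[:,:240]=0;m[280:]=0;m[:,420:]=0
m=cv2.morphologyEx(m,cv2.MORPH_OPEN,np.ones((3,3)))
ys,xs=np.nonzero(m);pts=np.array([onz(K,E,(x,y),.082)[:2] for x,y in zip(xs,ys)],np.float32)*1000
(cx,cy),sz,a=cv2.minAreaRect(pts);print("lid",cx,cy,sz,a)
for nm,uv,z in(("pivot",(227,213),.09),("bar1",(290,170),.1185),("bar2",(291,262),.1185),("deckA",(185,135),.076),("deckB",(195,275),.076),("knobtop",(158,215),.131),("knobbase",(167,203),.088)):
    print(nm,onz(K,E,uv,z).round(4))
yaw=np.radians(a if a<45 else a-90)
for yaw in (yaw,):
    bx=np.array([np.cos(yaw),np.sin(yaw)]);by=np.array([-bx[1],bx[0]])
    c=np.array([cx,cy])/1000;H=c+by*.080;print("yaw",yaw,"hinge",H,"handle pred",H-by*.125)
    hin=np.array([*H,.0795]);P0=np.array([*(H-bx*.088),.0795])
    n3=np.array([*bx,0])
    for n,uv in(("top",(232.7,222.7)),("scene",(228.2,191.0)),("scene pointer",(205+160/5,165+243/5)),("top pointer",(195+230/5,160+327/5))):
        Kc,Ec=cam(n.split()[0]);o,d=ray(Kc,Ec,uv);X=o+d*(n3@(P0-o))/(n3@d)
        v=X-hin;print(n,"ang",np.arctan2(v[2],-(v[:2]@by)),"r",np.linalg.norm([v[2],v[:2]@by]))
E
```

```text
lid 559.99609375 108.80340576171875 (159.58201599121094, 155.03225708007812) 9.203170776367188
pivot [ 0.5787 -0.0008  0.09  ]
bar1 [0.5183 0.0593 0.1185]
bar2 [0.6141 0.074  0.1185]
deckA [ 0.5031 -0.0539  0.076 ]
deckB [ 0.6664 -0.0343  0.076 ]
knobtop [ 0.5762 -0.0611  0.131 ]
knobbase [ 0.5767 -0.0667  0.088 ]
yaw 0.16062563167093016 hinge [0.54720123 0.1877736 ] handle pred [0.56719321 0.06438267]
top ang 0.9265764730484504 r 0.10061653939610386
scene ang 1.005849470705266 r 0.10702212847848
scene pointer ang 0.03445253790650119 r 0.08197070071018774
top pointer ang -0.055808331037919004 r 0.08163863867037845
```

```bash

python3 -m handwheel '[{"tx":-4.5,"ty":-30,"tz":0,"roll":0},{"tx":-4.5,"ty":-30,"tz":0,"roll":0},{"tx":-4.5,"ty":-30,"tz":0,"roll":0},{"tx":-4.5,"ty":-30,"tz":0,"roll":0},{"tx":0,"ty":0,"tz":36,"roll":0},{"tx":0,"ty":0,"tz":36,"roll":0},{"tx":0,"ty":0,"tz":36,"roll":0},{"tx":0,"ty":0,"tz":20,"roll":0},{"tx":0,"ty":0,"tz":0,"roll":0},{"tx":0,"ty":0,"tz":0,"roll":0}]'
python3 - <<'E'
from h import *
o=ctrl.get_obs();im,d=optics.get_image("wrist");K,E=cam("wrist",o)
print(o["t"],o["tool_pos"],o["contact_force"])
h=cv2.cvtColor(im,cv2.COLOR_RGB2HSV);m=cv2.inRange(h,(22,150,100),(34,255,255))
k,_,s,c=cv2.connectedComponentsWithStats(m)
for i in range(1,k):
    if s[i,4]>60: print(s[i],c[i].round(1),onz(K,E,c[i],.125))
cv2.imwrite("pics/w2.png",im[:,:,::-1])
E
```

```text
t: 2.78
tool_pos: [0.5752, -0.0616, 0.1616]
tool_rot: [0.212, -3.131, -0.002]
contact_force: [1.3, -1.1, 0.3]
opening: 0.05
grip_force: 0.0
2.7833 [ 0.57520487 -0.06162972  0.16162742] [ 1.29153841 -1.07927575  0.33443964]
[269 221  25  45 944] [280.6 243.2] [ 0.5729041  -0.06281633  0.125     ]
```

View pics/w2.png

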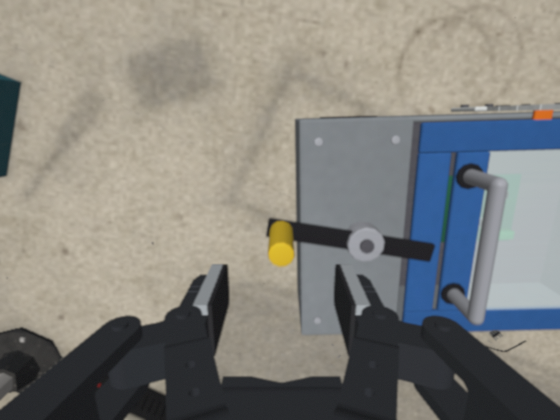

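The knob is centred between the fingers, at column 281. I'll descend and pinch it.

```bash

python3 -m handwheel '[{"tx":0,"ty":-1,"tz":25,"roll":0},{"tx":0,"ty":0,"tz":25,"roll":0},{"tx":0,"ty":0,"tz":14,"roll":0},{"tx":0,"ty":0,"tz":0,"roll":0},{"tx":0,"ty":0,"tz":0,"roll":0}]'
python3 -m handwheel '[{"tx":0,"ty":0,"tz":0,"roll":0},{"tx":0,"ty":0,"tz":0,"roll":0},{"tx":0,"ty":0,"tz":0,"roll":0},{"tx":0,"ty":0,"tz":0,"roll":0},{"tx":0,"ty":0,"tz":0,"roll":0},{"tx":0,"ty":0,"tz":0,"roll":0}]' 5 30
```

```text
t: 3.25
tool_pos: [0.577, -0.063, 0.1003]
tool_rot: [-0.214, 3.134, -0.0]
contact_force: [0.2, -0.5, 1.5]
opening: 0.05
grip_force: 0.0
t: 3.75
tool_pos: [0.5778, -0.0615, 0.1015]
tool_rot: [-0.214, 3.131, 0.004]
contact_force: [-0.3, 6.3, 4.2]
opening: 0.0149
grip_force: 29.4
```

```bash

python3 -m handwheel '[{"tx":7.5,"ty":1.6,"tz":0,"roll":0},{"tx":7.2,"ty":2.6,"tz":0,"roll":0},{"tx":6.8,"ty":3.5,"tz":0,"roll":0},{"tx":6.3,"ty":4.3,"tz":0,"roll":0},{"tx":5.7,"ty":5.1,"tz":0,"roll":0},{"tx":5.1,"ty":5.8,"tz":0,"roll":0},{"tx":4.3,"ty":6.4,"tz":0,"roll":0},{"tx":3.4,"ty":6.8,"tz":0,"roll":0},{"tx":2.5,"ty":7.3,"tz":0,"roll":0},{"tx":1.6,"ty":7.5,"tz":0,"roll":0},{"tx":0.6,"ty":7.8,"tz":0,"roll":0},{"tx":0,"ty":0,"tz":0,"roll":0}]'
```

```text
t: 4.75
tool_pos: [0.5163, -0.0125, 0.1012]
tool_rot: [0.214, -3.13, 0.004]
contact_force: [-9.2, -3.5, 12.1]
opening: 0.0153
grip_force: 31.1
```

```bash

python3 -m handwheel '[{"tx":0,"ty":1,"tz":0,"roll":0},{"tx":0,"ty":1,"tz":0,"roll":0},{"tx":0,"ty":0,"tz":0,"roll":0},{"tx":0,"ty":0,"tz":0,"roll":0}]'
```

```text
t: 5.08
tool_pos: [0.5161, -0.0115, 0.1012]
tool_rot: [0.213, -3.129, 0.006]
contact_force: [-10.3, -6.5, 11.8]
opening: 0.0154
grip_force: 31.1
```

```bash

python3 -m handwheel '[{"tx":0,"ty":0,"tz":0,"roll":0},{"tx":0,"ty":0,"tz":0,"roll":0},{"tx":0,"ty":0,"tz":0,"roll":0},{"tx":0,"ty":0,"tz":-20,"roll":0},{"tx":0,"ty":0,"tz":-30,"roll":0},{"tx":0,"ty":0,"tz":-30,"roll":0},{"tx":-20,"ty":23.5,"tz":0,"roll":0},{"tx":-20,"ty":23.5,"tz":0,"roll":0},{"tx":-20,"ty":23.5,"tz":0,"roll":0},{"tx":0,"ty":0,"tz":0,"roll":0},{"tx":0,"ty":0,"tz":0,"roll":0}]' 50
python3 - <<'E'
from h import *
o=ctrl.get_obs();im,d=optics.get_image("wrist");K,E=cam("wrist",o)
print(o["t"],o["tool_pos"],o["tool_rot"],o["contact_force"])
np.savez("w3.npz",im=im,d=d,K=K,E=E);cv2.imwrite("pics/w3.png",im[:,:,::-1])
E
```

```text
t: 6.0
tool_pos: [0.5676, 0.0695, 0.1787]
tool_rot: [0.218, -3.133, -0.0]
contact_force: [0.4, -0.3, -0.7]
opening: 0.0501
grip_force: 0.0
6.0 [0.56756732 0.06949475 0.17874505] [ 2.17617065e-01 -3.13270945e+00 -1.23545703e-05] [ 0.38291525 -0.3027564  -0.716493  ]
```

View pics/w3.png

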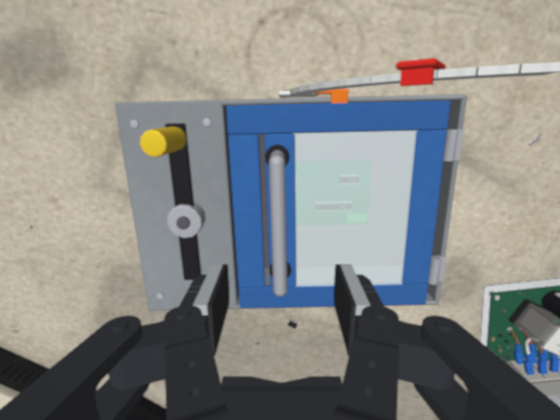

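The lever at (185,200) now lies parallel to the lid edge, so the catch is open. The bar at column 279 is centred between the fingers. I'll descend and grip the bar.

```bash

python3 -m handwheel '[{"tx":0,"ty":-1,"tz":30,"roll":0},{"tx":0,"ty":-1,"tz":30,"roll":0},{"tx":0,"ty":0,"tz":15,"roll":0},{"tx":0,"ty":0,"tz":6,"roll":0},{"tx":0,"ty":0,"tz":0,"roll":0},{"tx":0,"ty":0,"tz":0,"roll":0}]'
python3 -m handwheel '[{"tx":0,"ty":0,"tz":0,"roll":0},{"tx":0,"ty":0,"tz":0,"roll":0},{"tx":0,"ty":0,"tz":0,"roll":0},{"tx":0,"ty":0,"tz":0,"roll":0},{"tx":0,"ty":0,"tz":0,"roll":0},{"tx":0,"ty":0,"tz":0,"roll":0},{"tx":0,"ty":0,"tz":0,"roll":0}]' 2 30
python3 - <<'E'
from h import *
w=np.load("w3.npz");K,E=w["K"],w["E"]
for uv in((278,158),(280,292)):print(onz(K,E,uv,.1185))
E
```

```text
t: 6.55
tool_pos: [0.568, 0.0658, 0.0989]
tool_rot: [-0.213, 3.134, -0.0]
contact_force: [0.6, 0.8, -0.0]
opening: 0.0501
grip_force: 0.0
t: 7.13
tool_pos: [0.5686, 0.0679, 0.0999]
tool_rot: [-0.215, 3.132, 0.004]
contact_force: [-1.8, 4.7, 3.0]
opening: 0.0085
grip_force: 29.2
[0.51954957 0.06021933 0.1185    ]
[0.61109898 0.07414762 0.1185    ]
```

```bash

python3 -m handwheel '[{"tx":0,"ty":1.9,"tz":-6.2,"roll":0},{"tx":0,"ty":2.2,"tz":-6.1,"roll":0},{"tx":0,"ty":2.5,"tz":-6.0,"roll":0},{"tx":0,"ty":2.8,"tz":-5.9,"roll":0},{"tx":0,"ty":3.0,"tz":-5.7,"roll":0},{"tx":0,"ty":3.3,"tz":-5.5,"roll":0},{"tx":0,"ty":3.6,"tz":-5.4,"roll":0},{"tx":0,"ty":3.9,"tz":-5.2,"roll":0},{"tx":0,"ty":4.1,"tz":-5.0,"roll":0},{"tx":0,"ty":4.4,"tz":-4.8,"roll":0},{"tx":0,"ty":4.6,"tz":-4.5,"roll":0},{"tx":0,"ty":4.8,"tz":-4.3,"roll":0}]'
```

```text
t: 8.13
tool_pos: [0.5624, 0.1057, 0.1645]
tool_rot: [0.213, -3.134, 0.006]
contact_force: [1.3, -6.4, 2.3]
opening: 0.0088
grip_force: 29.5
```

```bash

python3 -m handwheel '[{"tx":0,"ty":5.0,"tz":-4.1,"roll":0},{"tx":0,"ty":5.2,"tz":-3.8,"roll":0},{"tx":0,"ty":5.4,"tz":-3.5,"roll":0},{"tx":0,"ty":5.6,"tz":-3.3,"roll":0},{"tx":0,"ty":5.7,"tz":-3.0,"roll":0},{"tx":0,"ty":5.9,"tz":-2.7,"roll":0},{"tx":0,"ty":0,"tz":0,"roll":0},{"tx":0,"ty":0,"tz":0,"roll":0},{"tx":0,"ty":0,"tz":0,"roll":0}]'
python3 - <<'E'
from h import *
o=ctrl.get_obs();im,d=optics.get_image("wrist");K,E=cam("wrist",o)
np.savez("w4.npz",im=im,d=d,K=K,E=E)
s,ds=optics.get_image("scene");np.savez("s4.npz",im=s,d=ds)
cs=cv2.resize(s[150:240,195:315],(560,420),interpolation=2)
cv2.imwrite("pics/m4.png",np.hstack([cv2.resize(im,(400,300)),cv2.resize(cs,(400,300))])[:,:,::-1])
H=np.array([.547,.189,.0795]);by=np.array([-.149,.989])
g=o["tool_pos"]-[0,0,-.0187];v=g-H;print(o["tool_pos"],"theta fk",np.arctan2(v[2],-v[:2]@by)-.2655, np.hypot(v[2],v[:2]@by))
E
```

```text
t: 8.88
tool_pos: [0.5573, 0.138, 0.1867]
tool_rot: [0.214, -3.133, 0.006]
contact_force: [-5.5, -7.8, 10.6]
opening: 0.0087
grip_force: 30.4
[0.55734065 0.13802473 0.18667536] theta fk 0.9138454607854989 0.1361762046189316
```

View pics/m4.png

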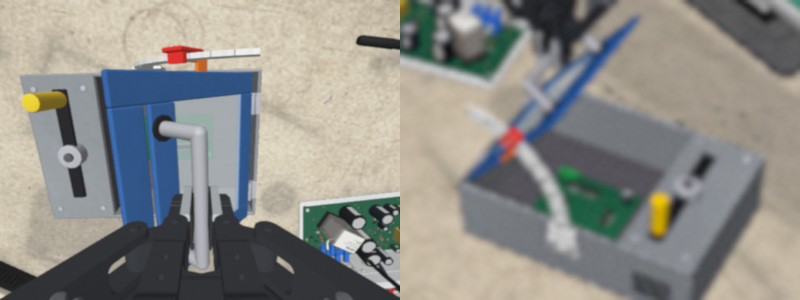

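Left (wrist): the red clip is at about (176,53) and the orange pointer at (201,63). Right (scene crop): the red clip is at (512,138) and the pointer just inside it at (507,155). Next I'll measure the angle between them.

```bash
python3 - <<'E'
from h import *
from scipy.optimize import brentq
yaw=.15;bx=np.array([np.cos(yaw),np.sin(yaw),0]);by=np.array([-bx[1],bx[0],0]);H=np.array([.547,.189,.0795])
Ks,Es=cam("scene");w=np.load("w4.npz");s=np.load("s4.npz")["im"]
b0=np.load("scene0.npz")["im"]
for n,im,K,E,roi in(("scene0",b0,Ks,Es,(170,215,215,245)),("scene",s,Ks,Es,(170,215,215,245)),("wrist",w["im"],w["K"],w["E"],(50,120,200,380))):
    h=cv2.cvtColor(im,cv2.COLOR_RGB2HSV)
    red=cv2.inRange(h,(0,130,90),(5,255,255))|cv2.inRange(h,(172,130,90),(180,255,255))
    for nm,m,r in(("red",red,.108),("orange",cv2.inRange(h,(7,130,120),(19,255,255)),.093)):
        z=np.zeros_like(m);y0,y1,x0,x1=roi;z[y0:y1,x0:x1]=m[y0:y1,x0:x1]
        k,_,st,c=cv2.connectedComponentsWithStats(z)
        for i in range(1,k):
            if st[i,4]<4: continue
            o,d=ray(K,E,c[i]);P0=H-.088*bx
            X=o+d*((P0-o)@bx)/(d@bx);v=X-H
            out=[n,nm,st[i].tolist(),c[i].round(1).tolist()]
            if n!="wrist": out+=["plane ang",np.arctan2(v[2],-v@by).round(3),"r",np.hypot(v[2],v@by).round(4)]
            else:
                f=lambda t:np.hypot((o+d*t-H)[2],(o+d*t-H)@by)-r
                ts=np.linspace(.05,.5,900);q=[f(t) for t in ts]
                for j in range(899):
                    if q[j]*q[j+1]<0:
                        v=o+d*ts[j]-H;out+=["circ",np.arctan2(v[2],-v@by).round(3),"bx",(v@bx).round(3)]
            print(*out)
E
```

```text
scene0 red [226, 188, 5, 7, 19] [228.1, 191.0] plane ang 0.992 r 0.1086
scene0 orange [235, 213, 4, 2, 6] [236.2, 213.7] plane ang 0.025 r 0.0816
scene red [226, 189, 6, 7, 23] [228.3, 191.3] plane ang 0.982 r 0.1081
wrist red [227, 64, 57, 25, 780] [249.5, 74.8] circ 0.915 bx -0.089 circ -0.73 bx -0.106
wrist orange [270, 84, 20, 16, 240] [280.8, 91.0] circ 0.984 bx -0.083 circ -0.973 bx -0.092
```

```bash
python3 - <<'E'
from h import *
yaw=.15;bx=np.array([np.cos(yaw),np.sin(yaw),0]);by=np.array([-bx[1],bx[0],0]);H=np.array([.547,.189,.0795])
for n in("w1","w3","w4"):
    w=np.load(n+".npz");im,d,K,E=[w[k] for k in("im","d","K","E")];h=cv2.cvtColor(im,cv2.COLOR_RGB2HSV)
    red=cv2.inRange(h,(0,130,60),(5,255,255))|cv2.inRange(h,(172,130,60),(180,255,255))
    for nm,m in(("red",red),("orange",cv2.inRange(h,(7,130,120),(19,255,255)))):
        ys,xs=np.nonzero(m[40:150,200:460]);ys+=40;xs+=200
        z=d[ys,xs];k=z>0;xs,ys,z=xs[k],ys[k],z[k]
        P=(np.linalg.inv(K)@np.vstack([xs,ys,np.ones_like(xs)]))*z;X=(E[:3,:3]@P).T+E[:3,3]-H
        b,y,zz=X@bx,-X@by,X[:,2];k=(abs(b+.088)<.02)&(np.hypot(y,zz)<.13)&(np.hypot(y,zz)>.06);b,y,zz=b[k],y[k],zz[k]
        a=np.arctan2(zz,y);r=np.hypot(y,zz)
        print(n,nm,k.sum(),"ang",np.percentile(a,[3,50,97]).round(3),"r",np.percentile(r,[3,50,97]).round(4),"bx",np.median(b).round(4))
    if n!="w1":
        # lid plane angle from blue pixels
        m=cv2.inRange(h,(100,140,40),(120,255,255))[:, :];m[:40]=0;m[300:]=0
        ys,xs=np.nonzero(m);z=d[ys,xs]
        P=(np.linalg.inv(K)@np.vstack([xs,ys,np.ones_like(xs)]))*z;X=(E[:3,:3]@P).T+E[:3,3]-H
        b,y,zz=X@bx,-X@by,X[:,2];k=(abs(b)<.08)&(y<.17)&(zz>-.01)&(y>0);c=np.polyfit(y[k],zz[k],1)if n=="w3" else np.polyfit(zz[k],y[k],1)
        print("lid angle",np.arctan(c[0]) if n=="w3" else np.arctan2(1,c[0]),c,k.sum())
E
```

```text
w1 red 228 ang [0.928 0.989 1.046] r [0.1078 0.1199 0.124 ] bx -0.0878
w1 orange 29 ang [-0.014  0.005  0.082] r [0.0767 0.0821 0.0922] bx -0.0875
w3 red 904 ang [0.928 0.984 1.041] r [0.1143 0.1201 0.124 ] bx -0.0882
w3 orange 269 ang [-0.009  0.009  0.394] r [0.0755 0.0823 0.1011] bx -0.0848
lid angle 0.008709003380546924 [0.00870922 0.00185333] 17854
w4 red 779 ang [0.932 1.004 1.049] r [0.1071 0.1197 0.1237] bx -0.0886
w4 orange 238 ang [0.868 0.891 0.902] r [0.0763 0.0821 0.0872] bx -0.0837
lid angle 0.9153483297096814 [0.76883669 0.00199435] 21955
```

Depth puts the mark at about 0.985 rad and the lid at about 0.90, so I'll raise it 0.08 more.

```bash

python3 -m handwheel '[{"tx":0,"ty":2.4,"tz":-1.0,"roll":0},{"tx":0,"ty":2.4,"tz":-1.0,"roll":0},{"tx":0,"ty":2.5,"tz":-0.9,"roll":0},{"tx":0,"ty":2.5,"tz":-0.8,"roll":0},{"tx":0,"ty":0,"tz":0,"roll":0},{"tx":0,"ty":0,"tz":0,"roll":0},{"tx":0,"ty":0,"tz":0,"roll":0},{"tx":0,"ty":0,"tz":0,"roll":0}]'
python3 - <<'E'
from h import *
o=ctrl.get_obs();im,d=optics.get_image("wrist");K,E=cam("wrist",o)
yaw=.15;bx=np.array([np.cos(yaw),np.sin(yaw),0]);by=np.array([-bx[1],bx[0],0]);H=np.array([.547,.189,.0795])
h=cv2.cvtColor(im,cv2.COLOR_RGB2HSV)
red=cv2.inRange(h,(0,130,60),(5,255,255))|cv2.inRange(h,(172,130,60),(180,255,255));bl=cv2.inRange(h,(100,140,40),(120,255,255));bl[300:]=0
for nm,m in(("red",red),("orange",cv2.inRange(h,(7,130,120),(19,255,255))),("blue",bl)):
    ys,xs=np.nonzero(m);z=d[ys,xs];P=(np.linalg.inv(K)@np.vstack([xs,ys,np.ones_like(xs)]))*z;X=(E[:3,:3]@P).T+E[:3,3]-H
    b,y,zz=X@bx,-X@by,X[:,2]
    if nm=="blue":
        k=(abs(b)<.08)&(y<.17)&(zz>-.01)&(y>0);print("lid",np.arctan2(1,np.polyfit(zz[k],y[k],1)[0]));continue
    r=np.hypot(y,zz);k=(abs(b+.088)<.02)&(r<.13)&(r>.06);a=np.arctan2(zz,y)[k];print(nm,np.percentile(a,[3,50,97]).round(3),r[k].mean())
print(o["contact_force"],o["grip_force"],o["t"])
s,ds=optics.get_image("scene")
cv2.imwrite("pics/m5.png",np.hstack([cv2.resize(im,(400,300)),cv2.resize(s[165:219,200:272],(400,300),interpolation=2)])[:,:,::-1])
E
```

```text
t: 9.65
tool_pos: [0.5558, 0.1476, 0.1904]
tool_rot: [0.213, -3.132, 0.007]
contact_force: [-6.7, -8.0, 10.4]
opening: 0.0087
grip_force: 30.6
red [0.932 1.008 1.049] 0.11910338136381611
orange [0.951 0.974 0.983] 0.08216474740791048
lid 0.9982817939591895
[-6.73560127 -7.95198852 10.39905052] 30.63614934682846 9.65
```

View pics/m5.png

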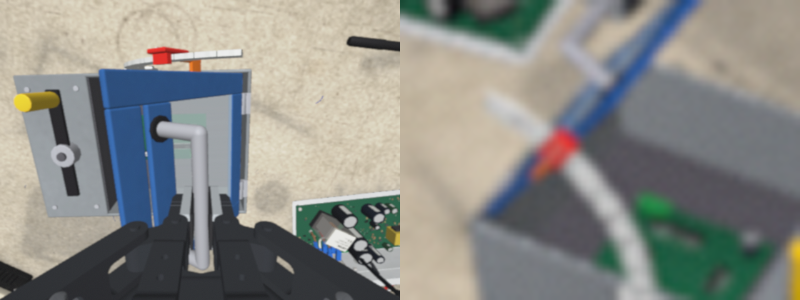

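The scene crop shows the orange pointer at (540,170) pointing at the red clip at (563,150). The angles agree within about 0.01 rad and the grip is steady, so I'm handing in.

```bash
python3 -c "
from station import ctrl
print(ctrl.finish_job())"
```

```text
the job is handed in; nothing more can be done
None
```

I turned the catch open to its stop and raised the lid to about 0.98 rad, within about 0.01 rad of the red mark; it was handed in at 9.7 s with the gripper still holding it (no verdict shown).

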